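Show where the new spark plug goes

TASK

Show the apprentice where the new spark plug goes. Push the half-open lid of the green case right back until it rests fully open, then point straight down at the spark plug in the case, fingertips a few centimetres above it, and keep still there for about two seconds. Then point in the same way at the plug hole in the middle of the cylinder head on the bench and finish still pointing at it; touch none of the parts or tools, and leave the case where it stands.

Things in the scene. Friction and masses are not known exactly. Their poses are not given: they have to be found in the camera images.
- case_lid (a joint): Hinge of the green case's lid, rad: 0 shut, 1.71 fully open at its stop (lid leaning a little back past upright). It starts half open. The hinge is stiff (about 0.8 N m of friction; lid 0.4 kg), so the lid stays wherever it is left; no catch or latch holds it.
- case: Green parts case, about 5 kg, standing loose on the bench: bottom 245 x 360 mm, walls 36 mm high, floor 3 mm up, divided 3 x 3 into compartments 80 x 118 mm by thin walls 30 mm high. Origin: on the bench, mid-width, 110 mm behind its front wall. Own x points from the front (handle side, towards the robot) to the hinge at the back, y along its width, z up.
- lid_hinge (a point): Middle of the lid's hinge line at the back of the case, 138 mm behind the case's origin and 36.5 mm above the bench. The hinge line runs along the case's own y; the lid turns up and backward about it.
- lid_edge (a point): Middle of the lower edge of the lid's front wall, 248 mm from the hinge line: the part of the lid nearest the robot while half open. The lid is a shallow box 360 mm wide, walls 30 mm deep, open side to the case. A finger standing upright on the robot's side of this edge, tip 20 to 30 mm below it, can push it back. Turns with the lid.
- plug_middle (a point): Middle of the new spark plug lying in one compartment of the case: white insulator, steel hexagon and thread, 77 mm long, 21 mm wide, its top about 23 mm above the case's floor. It may lie in different compartments; there is another plug, used, on the open bench, which is not meant.
- plug_hole (a point): Plug hole in the middle of the cylinder head's upper face, 52 mm above the bench. The head is a dark finned block 134 x 152 x 52 mm lying chamber side up on the bench to the left of the case; the small round hole is in the centre of the round chamber.
- head: The cylinder head; origin in the middle of its underside.
- plug: The new spark plug; origin under its middle.
- pin: Gudgeon pin, a steel tube 46 mm long, 15 mm across, in another compartment of the case (bystander).
- bush: Black rubber bush, 34 mm across, 14 mm high, in another compartment (bystander).
- feeler: Feeler gauge, 100 x 51 x 11 mm, in another compartment (bystander).
- old_plug: Used spark plug lying on the open bench near the front edge (bystander).
- piston: Bare piston, 55 mm across, 54 mm high, standing behind the cylinder head (bystander).
- bolts: Shallow tin of bolts, 72 x 77 x 37 mm, behind the cylinder head (bystander).
- pliers: Red-handled pliers, 206 mm, at the left (bystander).
- driver: Screwdriver with an orange handle, 206 mm, at the left (bystander).

How it is judged:
By the outcome, as a careful person would: the job done as asked, in the order asked, and still so for the second after the job is handed in, with the robot touching nothing.
It also fails if it takes over 54 s, if anything falls off the work surface, if the arm or the gripper's body presses on something with over 40 N, if the wrist force passes 120 N, or if a joint passes its speed limit or range.

ROBOT

A 6-joint arm with a two-finger parallel gripper is mounted at the origin on a cart in front of the work surface, level with it; the furniture and walls round the work are solid. World frame = base frame: x ahead of the robot, y to its left, z up, the work surface at z = 0. Lengths are in mm, angles in rad, forces in N, time in s.
With the tool pointing down it reaches from about 250 to 775 mm from the base axis. Payload 8.9 kg.
Tool frame: the origin (TCP) lies on the centre line of the jaws, within the pads' length; the fingertips stand 25 mm ahead of it and the grasp point (between the pads) lies 6 mm ahead of it; z points along the fingers, y is the direction in which the jaws open and shut (so a half turn about z gives the same grasp; the last joint's range is limited). The gripper opens to 85 mm and grips with 20 to 120 N. Pads are 22 mm wide; open, the fingers measure 114 mm over their backs; the gripper's body (76 mm by 85 mm) begins 54 mm behind the grasp point. The pads swing forward as they close: fully open they stand 13 mm farther back than shut.
Start: joints at [1.108, 0.291, -0.153, 1.127, 0, 1.431], TCP at [167.034, 497.718, 217.905] pointing down, gripper open.
Joint ranges: [-2.52, 2.52], [-0.91, 1.74], [-1.3, 1.37], [-1.96, 2.02], [-1.52, 1.47], [-3.14, 3.14]. Speed limits (rad/s): [2.22, 2.22, 2.79, 3.14, 3.14, 3.14].

INTERFACE

Orientations are given as a unit quaternion [x, y, z, w].
In Python, from station import env, get_image, camera_model, workorder gives the robot as it stands.
- The arm moves only by the tool arm_command, never from a script. Its argument "plan" is a list of rows, each a list of 7 numbers: the turn, a rotation vector about the tool's x, y, z in rad, then the shift along the tool's x, y, z in mm, then the opening, from -1 (shut) to 1 (fully open), so that 0 is half open. In form: [[wx, wy, wz, tx, ty, tz, claw], ...]. A call has 1 to 20 rows; each row shifts and turns the pose as measured when the row begins, along the tool's axes as they then stand; what a row does not reach is not made up. A row lasts 1/12 s, in which the tool goes at most 41.7 mm and 7.16 degrees, less where a joint would pass 70% of its speed; a pose out of reach is approached as far as the arm can. A call is refused whole if a number of a shift passes 41.7 or a number of a turn 0.125, either way. A call with a gripper value outside its range is refused whole. The fingers move at their own pace and stop on an object; the grip force is fixed at half the most. Time passes only in rows, so rows that do not move let the fingers close. It gives the time, the measured TCP pose, the force and the opening at its end, in the units of the state.
- env.sense(): the state, without advancing time (a new reading comes with each control period).
- get_image(name): name is "side" or "top"; returns the picture (384x512x3 uint8, red, green, blue); there is no depth.
- camera_model(name): a dict with "K" (3x3 intrinsics, pixels), "R" (3x3) and "t" (3): a world point X has camera coordinates R X + t. Camera axes: x right, y down, z forward; pixel columns grow to the right and rows downward; lengths in mm; the calibration is good to about 2 mm. A picture is of the moment at which its call begins. camera_model takes no time and is no camera call.
- workorder.close_job(): hands the job in, once; it reports no verdict.
The state is a dict: "clock": time; "joint_pos": joint angles; "qd": joint speeds; "tau": joint torques, N m; "eef_pos": TCP position; "tool_rot": TCP orientation; "contact_force": force on the tool from outside, world axes, zero at the start; "wrist_torque": the same for the moment, N m; "width": finger opening in mm.
Only numpy, scipy, OpenCV 4.12 (cv2) and the standard library are available. Lean on these libraries where they do the work, as an engineer would, in place of code of your own. Each camera call takes 0.05 s, during which the arm holds its last target.

## Working session

There is one attempt and no reset: what is moved stays moved. The work goes in short steps, Python scripts to look and compute and a tool call to move; the robot and the scene stay as the last step left them, time stands still between calls to the robot, and variables do not carry over. Pictures are saved under pics/ and viewed, and the job is handed in when it is done.

Besides the shell and the picture viewer there is one more tool, called after "Request:" by a JSON object that holds its "name" and its "arguments". arm_command: Moves the arm, as the interface text tells. Its arguments: {"type":"object","properties":{"plan":{"type":"array","items":{"type":"array","items":{"type":"number"}}}},"required":["plan"]}

```bash
ls; mkdir -p pics
python3 - <<'E'
from station import env, get_image, camera_model
import cv2
print(env.sense())
for n in("side","top"):
    im=get_image(n); cv2.imwrite(f"pics/{n}0.png",cv2.resize(im[:,:,::-1],(800,600),interpolation=cv2.INTER_CUBIC)); cv2.imwrite(f"pics/{n}0_raw.png",im[:,:,::-1])
    print(n,camera_model(n))
E
```

```text
pics
{'clock': 0.0, 'joint_pos': array([ 1.10770066e+00,  2.91315012e-01, -1.54103881e-01,  1.12671230e+00,
        1.14419528e-05,  1.43148542e+00]), 'qd': array([-1.46552520e-03,  2.53048090e-04, -6.94595276e-04, -3.92409736e-04,
       -8.81610907e-05, -9.06779015e-04]), 'tau': array([ 1.03638293e-03, -5.37138355e+01,  3.31369865e+01,  1.59033114e-02,
        4.53695714e-05,  2.99540079e-05]), 'eef_pos': array([166.82678619, 497.31263615, 217.32265731]), 'tool_rot': array([ 1.61186099e-01,  9.86923805e-01, -6.35686394e-04, -2.03469939e-04]), 'contact_force': array([ 1.09243078, -0.32402742,  0.27525836]), 'wrist_torque': array([ 0.01150619, -0.02078429, -0.00475632]), 'width': 85.38411549092073}
side {'K': array([[460.0407155 ,   0.        , 264.69092164],
       [  0.        , 460.0407155 , 196.10257378],
       [  0.        ,   0.        ,   1.        ]]), 'R': array([[-0.88027044, -0.47441958, -0.00707262],
       [-0.36292565,  0.68284916, -0.63403627],
       [ 0.30562875, -0.55555655, -0.77327097]]), 't': array([ 508.99871591,  203.33361233, 1397.23813666])}
top {'K': array([[356.10983344,   0.        , 255.47791932],
       [  0.        , 356.10983344, 188.74947066],
       [  0.        ,   0.        ,   1.        ]]), 'R': array([[ 0.01416545, -0.99949799,  0.02833911],
       [-0.99665134, -0.01639643, -0.08010784],
       [ 0.08053228, -0.02710945, -0.99638327]]), 't': array([  32.79576682,  555.34551697, 1130.86019382])}
```

View pics/side0.png

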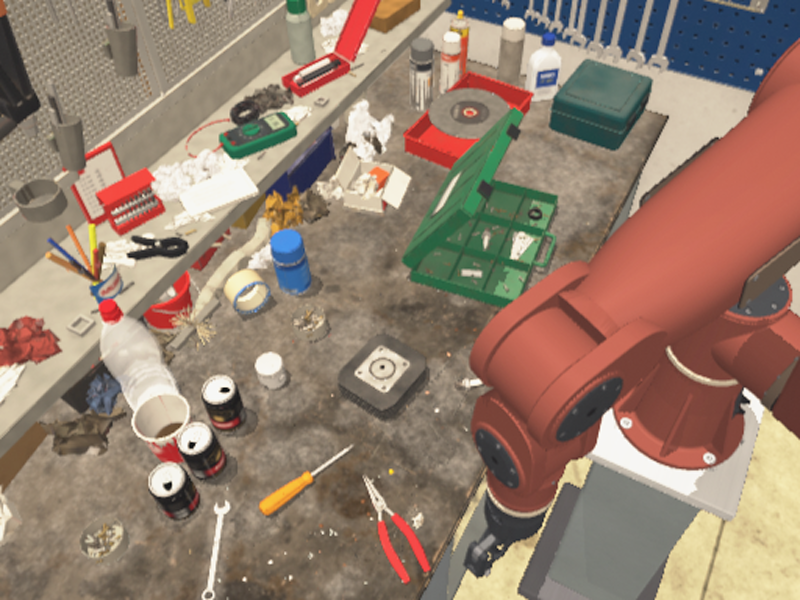

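View pics/top0.png

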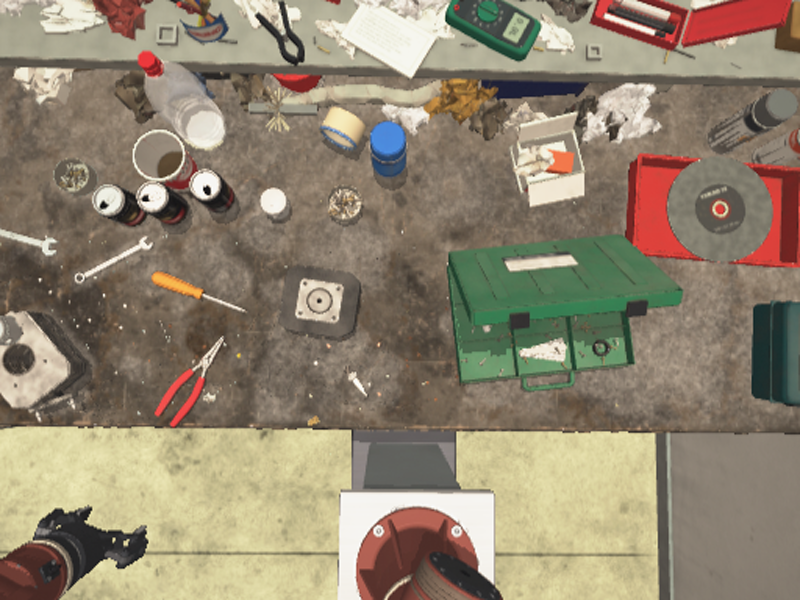

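The side view shows the half-open green case (about 490,230 in the 800x600 picture) with small parts in its compartments. The head is at about (382,370). In the top view the case is at about (560,310), the head at (320,300) and the used plug at (357,382). I'll zoom in.

Run:
```python
import cv2
a=cv2.imread("pics/side0_raw.png")[60:205,250:370]; cv2.imwrite("pics/side0_z.png",cv2.resize(a,(496,600),interpolation=cv2.INTER_CUBIC))
a=cv2.imread("pics/top0_raw.png")[140:260,275:445]; cv2.imwrite("pics/top0_z.png",cv2.resize(a,(800,565),interpolation=cv2.INTER_CUBIC))
```

```text
(no output)
```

View pics/side0_z.png

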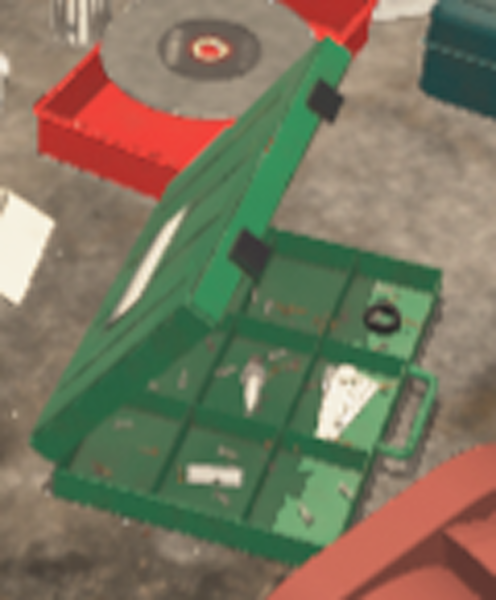

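View pics/top0_z.png

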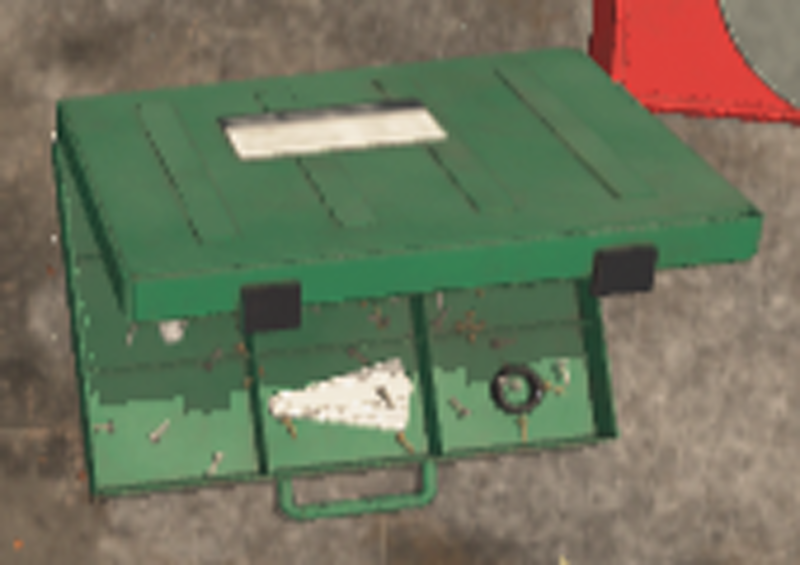

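The side zoom shows the new plug, white insulator with grey thread, in the middle compartment at about (253,385). The pin is in the next compartment on the robot's left at (213,473). In the top view the lid hides the plug. Next I'll triangulate.

```bash
cat > h.py <<'E'
import numpy as np, cv2
from station import camera_model
def ray(n,u,v):
    c=camera_model(n);R,t,K=(np.array(c[k]) for k in("R","t","K"))
    d=R.T@np.linalg.inv(K)@np.array([u,v,1.]); return -R.T@t,d/np.linalg.norm(d)
def plane(n,u,v,z):
    o,d=ray(n,u,v); return o+d*(z-o[2])/d[2]
def tri(pt,ps):
    A=[];b=[]
    L=[ray("top",*pt),ray("side",*ps)]
    M=sum(np.eye(3)-np.outer(d,d) for o,d in L);q=sum((np.eye(3)-np.outer(d,d))@o for o,d in L)
    X=np.linalg.solve(M,q); return X,[round(float(np.linalg.norm((np.eye(3)-np.outer(d,d))@(X-o))),1) for o,d in L]
def proj(n,X):
    c=camera_model(n);p=c["K"]@(c["R"]@np.array(X)+c["t"]);return p[:2]/p[2]
T0=lambda u,v:(275+u/4.706,140+v/4.706)
S0=lambda u,v:(250+u/4.133,60+v/4.133)
E
python3 - <<'E'
from h import *
np.set_printoptions(precision=1,suppress=True)
print("cams",ray("top",0,0)[0],ray("side",0,0)[0])
print("lidL",tri(T0(136,318),S0(212,325)))
print("lidR",tri(T0(760,260),S0(350,48)))
print("lidLtop",tri(T0(134,280),S0(187,306)))
print("lidRtop",tri(T0(762,214),S0(328,38)))
print("lid back L",tri(T0(58,102),S0(38,440)))
for z in(0,36): print("frontL,R",z,plane("top",*T0(95,495),z),plane("top",*T0(614,437),z))
print("FR tri",tri(T0(614,437),S0(440,270)))
for p in((237,400),(253,362),(253,385),(250,410)):print("plug",plane("side",*S0(*p),14))
print("pin",plane("side",*S0(213,473),11))
print("back left bottom",plane("side",*S0(55,490),0), plane("side",*S0(55,465),36))
s=.64
print("hole", plane("top",320*s,300*s,52),plane("side",382*s,368*s,52),tri((320*s,300*s),(382*s,368*s)))
E
```

```text
cams [ 462.    72.5 1170.3] [  94.8  878.9 1213. ]
lidL (array([491.1, -81.5, 230.5]), [1.2, 1.2])
lidR (array([ 529. , -433. ,  240.5]), [1.5, 1.5])
lidLtop (array([511.4, -78.4, 243.3]), [0.7, 0.7])
lidRtop (array([ 553.1, -436.1,  240.4]), [0.8, 0.8])
lid back L (array([636. , -59.3,  54.4]), [4.3, 4.3])
frontL,R 0 [373.7 -91.7   0. ] [ 418.5 -457.2    0. ]
frontL,R 36 [376.4 -86.6  36. ] [ 419.8 -440.9   36. ]
FR tri (array([ 420. , -445. ,   26.4]), [0.6, 0.6])
plug [ 519.7 -217.1   14. ]
plug [ 527.  -266.5   14. ]
plug [ 515.  -240.4   14. ]
plug [ 504.5 -211.4   14. ]
pin [ 502.3 -132.    11. ]
back left bottom [616.4 -60.6   0. ] [614.2 -57.2  36. ]
hole [539.5 201.   52. ] [534.3 210.6  52. ] (array([540.1, 202.5,  37.6]), [0.4, 0.4])
```

Request:
{"name": "arm_command", "arguments": {"plan": [[0,0,-0.111,0,0,-20,-1],[0,0,-0.111,0,0,-20,-1],[0,0,-0.111,0,0,-20,-1],[0,0,-0.111,0,0,-20,-1],[0,0,0,-12,-36,0,-1],[0,0,0,-12,-38,0,-1],[0,0,0,-12,-38,0,-1],[0,0,0,-12,-38,0,-1],[0,0,0,-12,-38,0,-1],[0,0,0,-12,-38,0,-1],[0,0,0,-12,-38,0,-1],[0,0,0,-12,-38,0,-1]]}}

```text
clock: 1.1
eef_pos: [305.3, 205.4, 297.7]
tool_rot: [-0.078, 0.997, -0.003, -0.002]
contact_force: [1.5, 0.6, -0.1]
width: -0.2
```

Request:
{"name": "arm_command", "arguments": {"plan": [[0,0,0.034,-2,-37,0,-1],[0,0,0,-4,-37,0,-1],[0,0,0,-6,-37,0,-1],[0,0,0,-7,-37,0,-1],[0,0,0,-7,-37,0,-1],[0,0,0,-7,-37,0,-1],[0,0,0,-7,-37,0,-1],[0,0,0,-7,-37,0,-1],[0,0,0,-7,-37,0,-1],[0,0,0,-7,-37,0,-1],[0,0,0,-7,-37,0,-1],[0,0,0,-7,-37,0,-1],[0,0,0,0,-15,0,-1],[0,0,0,0,0,0,-1]]}}

```text
clock: 2.27
eef_pos: [436.0, -272.1, 296.7]
tool_rot: [-0.056, 0.998, -0.002, -0.002]
contact_force: [0.3, 1.2, -0.9]
width: 0.3
```

Run:
```python
from station import env, get_image
import cv2
print(env.sense())
for n in("side","top"):
    im=get_image(n); cv2.imwrite(f"pics/{n}1.png",cv2.resize(im[:,:,::-1],(800,600),interpolation=cv2.INTER_CUBIC)); cv2.imwrite(f"pics/{n}1_raw.png",im[:,:,::-1])
a=cv2.imread("pics/side1_raw.png")[20:220,230:440]; cv2.imwrite("pics/side1_z.png",cv2.resize(a,None,fx=3,fy=3,interpolation=cv2.INTER_CUBIC))
```

```text
{'clock': 2.2667, 'joint_pos': array([-0.69620906,  0.23908427, -0.0167625 ,  1.3144157 , -0.00606302,
       -0.8083832 ]), 'qd': array([-0.01337792,  0.02496459,  0.00392161, -0.00311452,  0.00549257,
        0.00847906]), 'tau': array([ -1.06677845, -50.44419765,  35.47763586,  -0.13998481,
        -0.09868979,  -0.40600492]), 'eef_pos': array([ 435.99257031, -272.07006194,  296.72095045]), 'tool_rot': array([-0.0560566 ,  0.99842295, -0.00239576, -0.00187659]), 'contact_force': array([ 0.29381261,  1.23676215, -0.93599922]), 'wrist_torque': array([ 0.032143  ,  0.02764418, -0.04400317]), 'width': 0.2571361298164301}
```

View pics/side1_z.png

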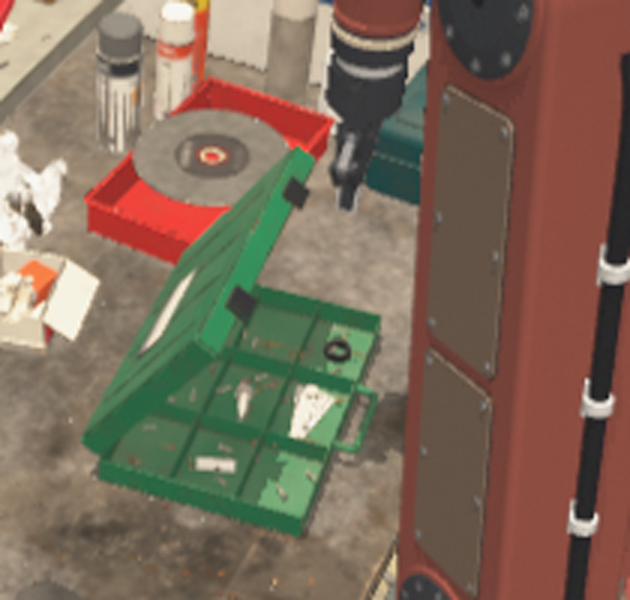

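View pics/top1.png

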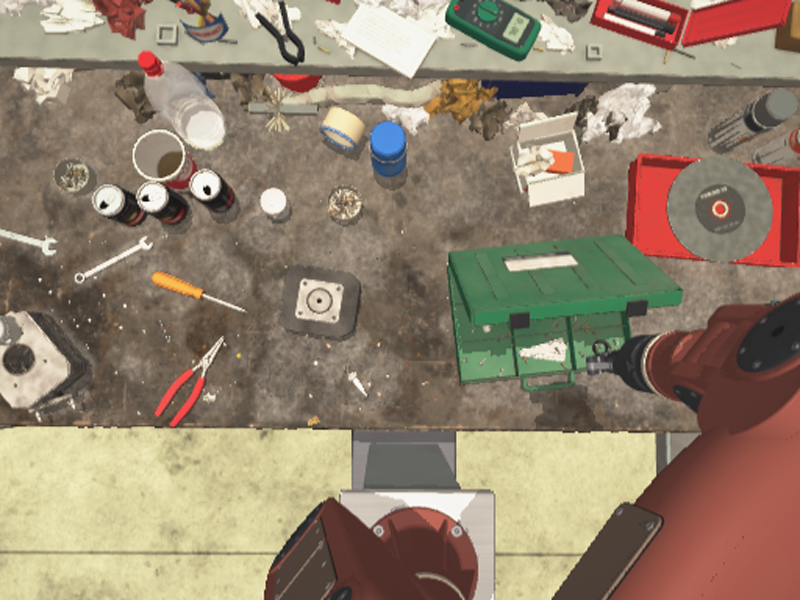

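Run:
```python
from h import *
np.set_printoptions(precision=1,suppress=True)
for z in (296.7,284,271.7,259): print(z,proj("side",[436,-272,z]),proj("top",[436,-272,z]))
print("seen side tip",347/3+230,207/3+20, "top", 592*.64,367*.64)
```

```text
296.7 [344.6  92. ] [385.  229.9]
284 [344.1  95.2] [383.  229.8]
271.7 [343.6  98.3] [381.1 229.6]
259 [343.1 101.4] [379.3 229.4]
seen side tip 345.6666666666667 89.0 top 378.88 234.88
```

Run:
```python
from h import *
from station import get_image,env
np.set_printoptions(precision=1,suppress=True)
for n,(r,c) in {"side":((60,120),(310,390)),"top":((200,260),(360,440))}.items():
    a=get_image(n)[r[0]:r[1],c[0]:c[1],::-1]; cv2.imwrite(f"pics/{n}2_z.png",cv2.resize(a,None,fx=8,fy=8,interpolation=cv2.INTER_CUBIC))
s=env.sense();print(s["eef_pos"],s["joint_pos"])
```

```text
[ 435.6 -267.8  297.7] [-0.7  0.2 -0.   1.3 -0.  -0.8]
```

View pics/side2_z.png

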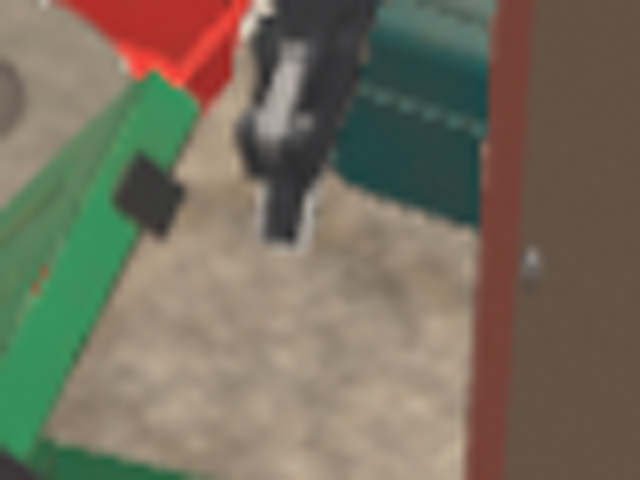

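View pics/top2_z.png

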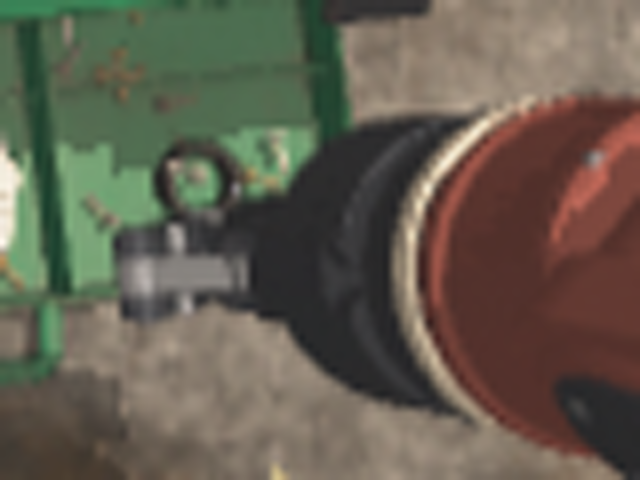

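Run:
```python
from h import *
np.set_printoptions(precision=1,suppress=True)
print(tri((377,234),(345.3,90.4)))
print(tri((374.8,234),(345.3,90.4)))
P=[435.6,-267.8]
for z in(297,273):print(proj("side",P+[z]),proj("top",P+[z]))
```

```text
(array([ 426.2, -241. ,  327.3]), [0.9, 0.9])
(array([ 425.4, -234.6,  331.9]), [2.0, 2.0])
[344.2  92.7] [383.4 230.1]
[343.2  98.7] [379.7 229.7]
```

Run:
```python
from h import *
np.set_printoptions(precision=1,suppress=True)
a=cv2.imread("pics/side0_raw.png")[300:384,270:390]; cv2.imwrite("pics/side0_g.png",cv2.resize(a,None,fx=5,fy=5,interpolation=cv2.INTER_CUBIC))
a=cv2.imread("pics/top0_raw.png")[310:384,10:110]; cv2.imwrite("pics/top0_g.png",cv2.resize(a,None,fx=5,fy=5,interpolation=cv2.INTER_CUBIC))
P=[166.8,497.3]
for z in(218,193):
  s=proj("side",P+[z]);t=proj("top",P+[z]);print(s,t,"zoom",(s-[270,300])*5,(t-[10,310])*5)
print("base",proj("top",[0,0,0]),proj("top",[0,0,100]),proj("side",[0,0,0]))
```

```text
[321.9 353.9] [ 77.8 330.4] zoom [259.3 269.5] [339.2 102.2]
[320.9 358. ] [ 82.3 327.4] zoom [254.3 290.2] [361.5  87.2]
base [265.8 363.6] [267.8 377.8] [432.3 263.1]
```

View pics/side0_g.png

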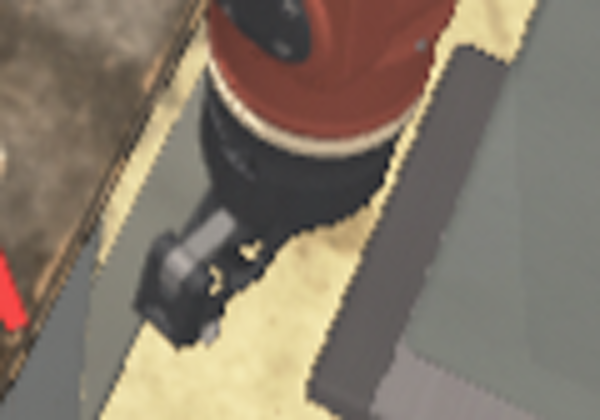

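View pics/top0_g.png

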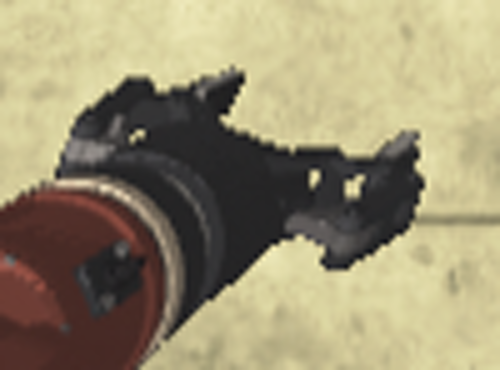

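Run:
```python
from h import *
a=cv2.imread("pics/side0_raw.png")[205:275,200:330]; cv2.imwrite("pics/side0_h.png",cv2.resize(a,None,fx=6,fy=6,interpolation=cv2.INTER_CUBIC))
a=cv2.imread("pics/top0_raw.png")[160:260,165:265]; cv2.imwrite("pics/top0_h.png",cv2.resize(a,None,fx=6,fy=6,interpolation=cv2.INTER_CUBIC))
```

```text
(no output)
```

View pics/side0_h.png

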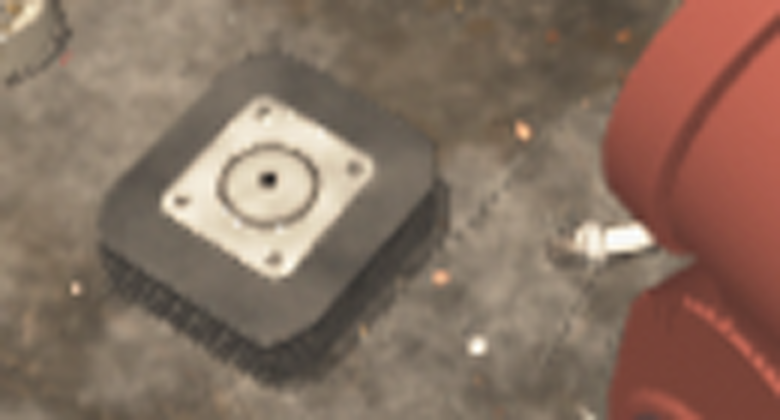

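View pics/top0_h.png

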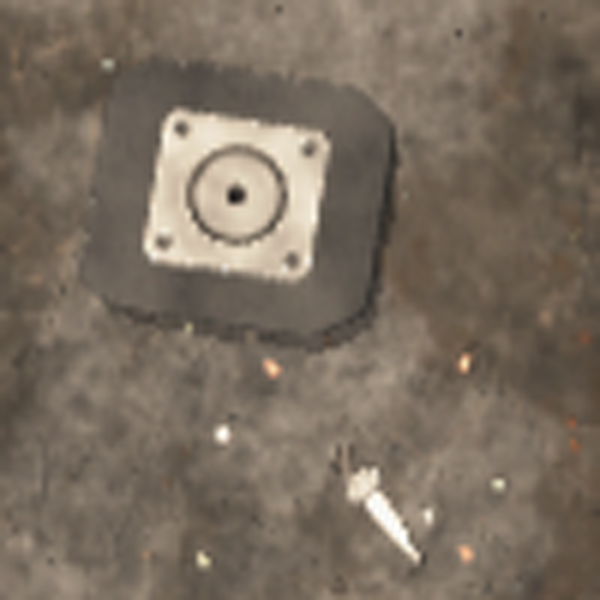

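Run:
```python
from h import *
np.set_printoptions(precision=1,suppress=True)
S=lambda u,v:((u+.5)/6-.5+200,(v+.5)/6-.5+205)
T=lambda u,v:((u+.5)/6-.5+165,(v+.5)/6-.5+160)
for n,s,t,z in(("hole",(268,180),(235,195),52),("o1",(440,277),(272,368),0),("w",(477,345),(222,433),0),("o2",(523,130),(464,362),0),("hex",(597,242),(365,482),10)):
    print(n,tri(T(*t),S(*s)),plane("top",*T(*t),z),plane("side",*S(*s),z))
```

```text
hole (array([539.2, 204.8,  46.3]), [0.4, 0.4]) [539.2 204.3  52. ] [536.7 207.9  52. ]
o1 (array([448.4, 187.9,  -1.7]), [0.4, 0.4]) [448.8 187.9   0. ] [447.5 188.7   0. ]
w (array([413. , 214.3,  -3.1]), [0.2, 0.2]) [413.3 214.1   0. ] [412.  215.9   0. ]
o2 (array([452.9,  83.4,  -2.8]), [0.7, 0.7]) [453.5  83.6   0. ] [451.4  84.9   0. ]
hex (array([386.1, 134.9,   4.7]), [2.3, 2.3]) [388.6 135.6  10. ] [382.7 137.2  10. ]
```

Run:
```python
from h import *
np.set_printoptions(precision=1,suppress=True)
P=np.array([166.8,497.3]);y=np.array([.318,.948]);x=np.array([-.948,.318])
for d in(43,57,-43,-57):
  for z in(218,193):
    Q=list(P+d*y)+[z]; print(d,z,"side",(proj("side",Q)-[270,300])*5,"top",(proj("top",Q)-[10,310])*5)
for z in (297,450,485,500): print(z,proj("side",[435.6,-267.8,z]),proj("top",[435.6,-267.8,z]))
```

```text
43 218 side [191.4 337.7] top [260.2  74.3]
43 193 side [187.6 357.5] top [284.5  60. ]
57 218 side [168.7 360.5] top [234.5  65.2]
57 193 side [165.4 380. ] top [259.5  51.2]
-43 218 side [324.8 203.7] top [418.3 130. ]
-43 193 side [318.7 225.3] top [438.4 114.3]
-57 218 side [345.6 182.8] top [444.  139.1]
-57 193 side [339.1 204.7] top [463.4 123.1]
297 [344.2  92.7] [383.4 230.1]
450 [350.9  49.9] [412.4 232.7]
485 [352.6  39.1] [420.8 233.5]
500 [353.3  34.3] [424.7 233.9]
```

Request:
{"name": "arm_command", "arguments": {"plan": [[0,0,-0.01,0,5,20,-1],[0,0,0,0,4,20,-1],[0,0,0,0,0,16,-1],[0,0,0,-10,0,0,-1],[0,0,0,-10,0,0,-1],[0,0,0,0,0,0,-1],[0,0,0,0,0,0,-1]]}}

```text
clock: 3.05
eef_pos: [457.1, -247.9, 245.0]
tool_rot: [-0.068, 0.998, -0.004, 0.001]
contact_force: [0.4, 0.0, -0.2]
width: 0.0
```

```bash
cat > look.py <<'E'
import sys
from h import *
from station import get_image,env
np.set_printoptions(precision=3,suppress=True)
# look.py tag cam r0 r1 c0 c1 f ...
tag=sys.argv[1];a=sys.argv[2:]
for i in range(0,len(a),6):
    n=a[i];r0,r1,c0,c1,f=map(int,a[i+1:i+6])
    im=get_image(n)[:,:,::-1]; cv2.imwrite(f"pics/{n}{tag}_raw.png",im)
    cv2.imwrite(f"pics/{n}{tag}_z.png",cv2.resize(im[r0:r1,c0:c1],None,fx=f,fy=f,interpolation=cv2.INTER_CUBIC))
s=env.sense()
for k in("clock","eef_pos","tool_rot","joint_pos","contact_force","width"):print(k,s[k])
E
python3 look.py 3 side 60 160 270 370 6 top 180 260 330 430 7
```

```text
clock 3.15
eef_pos [ 456.903 -248.322  244.925]
tool_rot [-0.067  0.998 -0.004  0.001]
joint_pos [-0.636  0.262 -0.121  1.181 -0.004 -0.77 ]
contact_force [ 0.104 -0.246 -0.216]
width 0.03660268317946551
```

View pics/side3_z.png

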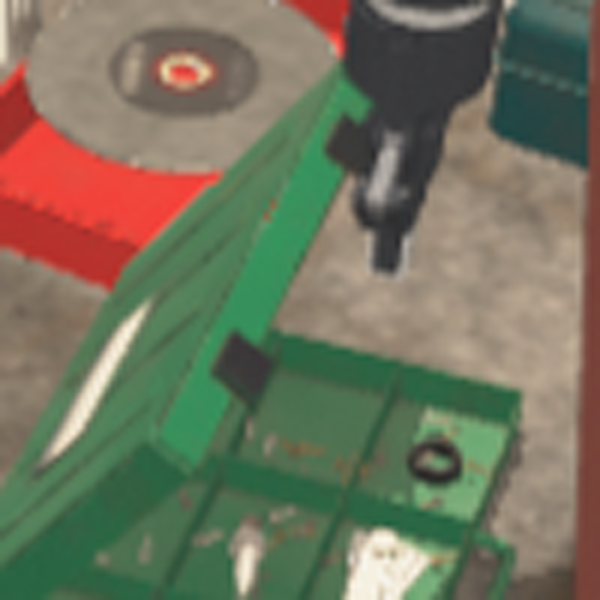

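View pics/top3_z.png

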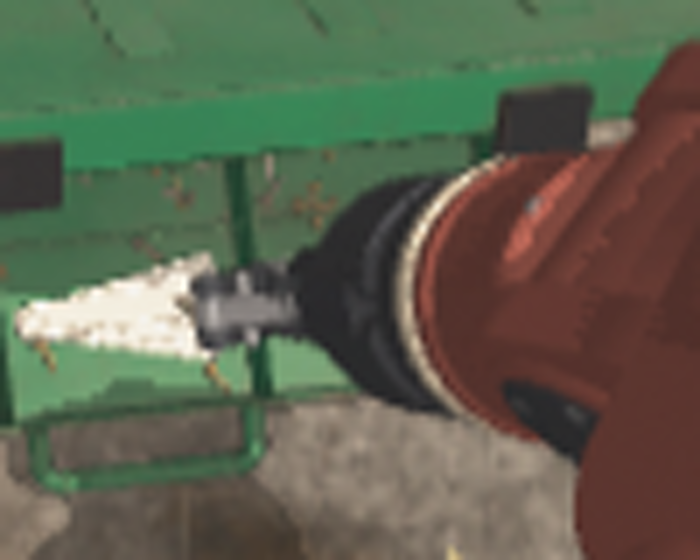

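Run:
```python
from h import *
np.set_printoptions(precision=1,suppress=True)
for z in (265,245,220): print(z,(proj("side",[457,-248.3,z])-[270,60])*6,(proj("top",[457,-248.3,z])-[330,180])*7)
for X in ([491,-81,230],[529,-433,240],[510,-257,235]): print((proj("side",X)-[270,60])*6,(proj("top",X)-[330,180])*7)
```

```text
265 [386.2 253.1] [286.  287.7]
245 [382.1 282.5] [267.2 287.2]
220 [377.1 318.5] [244.8 286.5]
[189.8 473.2] [-185.5  190.4]
[390.7  70.1] [742.8 103.4]
[296.9 258.3] [279.3 146.8]
```

Request:
{"name": "arm_command", "arguments": {"plan": [[0,0,-0.012,0,-6,13,-1],[0,0,0,0,0,13,-1],[0,0,0,-10,0,0,-1],[0,0,0,-10,0,0,-1],[0,0,0,-6,0,0,-1],[0,0,0,-6,0,0,-1],[0,0,0,-4,0,0,-1],[0,0,0,-4,0,0,-1],[0,0,0,0,0,0,-1]]}}

```text
clock: 3.9
eef_pos: [501.8, -250.3, 224.6]
tool_rot: [-0.073, 0.997, -0.007, 0.002]
contact_force: [-0.9, -1.1, -0.5]
width: -0.1
```

```bash
python3 look.py 4 side 60 160 270 370 6 top 180 260 330 430 7
```

```text
clock 4.0
eef_pos [ 501.865 -250.214  224.422]
tool_rot [-0.073  0.997 -0.007  0.002]
joint_pos [-0.588  0.346 -0.057  1.156 -0.008 -0.734]
contact_force [-1.079 -0.125  1.206]
width 0.3112839613994467
```

View pics/side4_z.png

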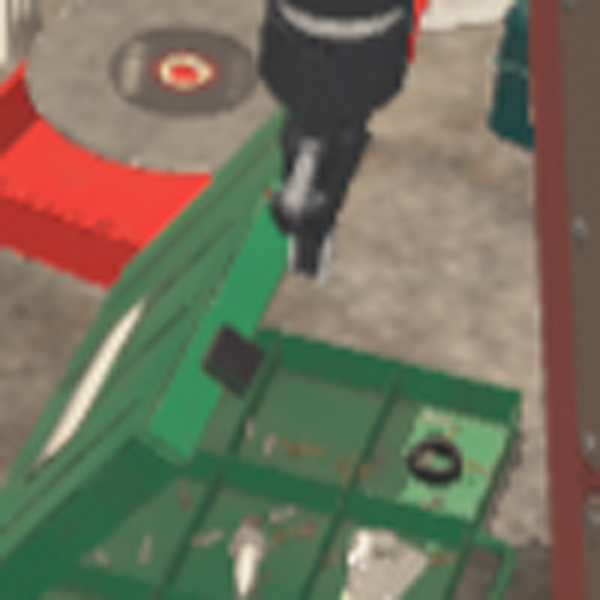

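View pics/top4_z.png

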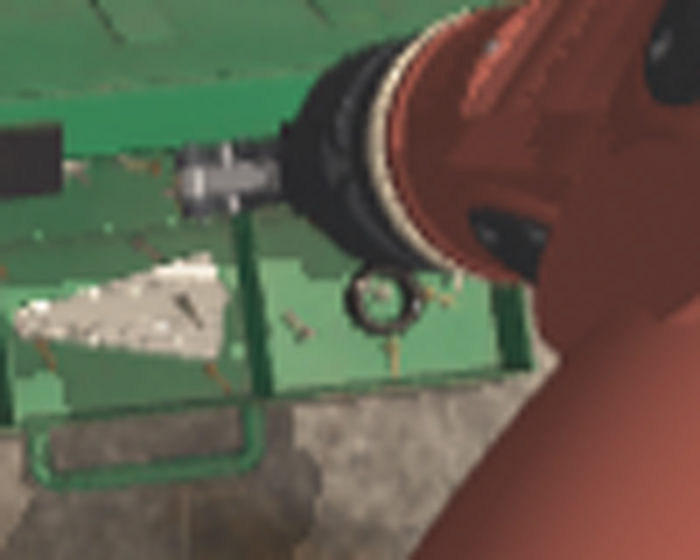

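Request:
{"name": "arm_command", "arguments": {"plan": [[-0.014,0,0.02,-8,0,0,-1],[0,0,0,-10,0,-3,-1],[0,0,0,-10,0,-3,-1],[0,0,0,-10,0,-3,-1],[0,0,0,-10,0,-3,-1],[0,0,0,-10,0,-3,-1],[0,0,0,-10,0,-2,-1],[0,0,0,-10,0,-2,-1],[0,0,0,0,0,0,-1]]}}

```text
clock: 4.75
eef_pos: [575.9, -241.1, 247.8]
tool_rot: [-0.061, 0.998, -0.001, -0.004]
contact_force: [-0.3, -1.0, -0.7]
width: 0.1
```

```bash
python3 look.py 5 side 30 205 230 380 4 top 100 260 275 445 4
```

```text
clock 4.85
eef_pos [ 574.885 -241.152  247.43 ]
tool_rot [-0.061  0.998 -0.001 -0.004]
joint_pos [-0.511  0.478  0.205  1.303 -0.006 -0.632]
contact_force [-0.885  0.368 -0.016]
width -0.16714737677052754
```

View pics/side5_z.png

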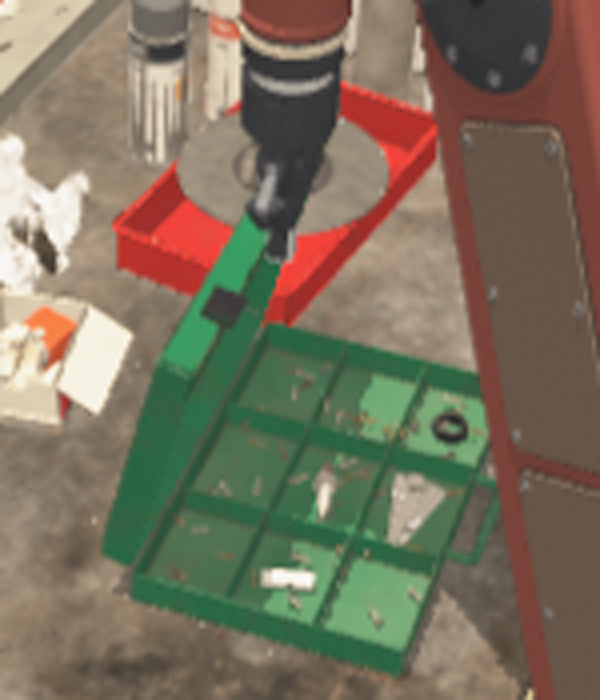

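View pics/top5_z.png

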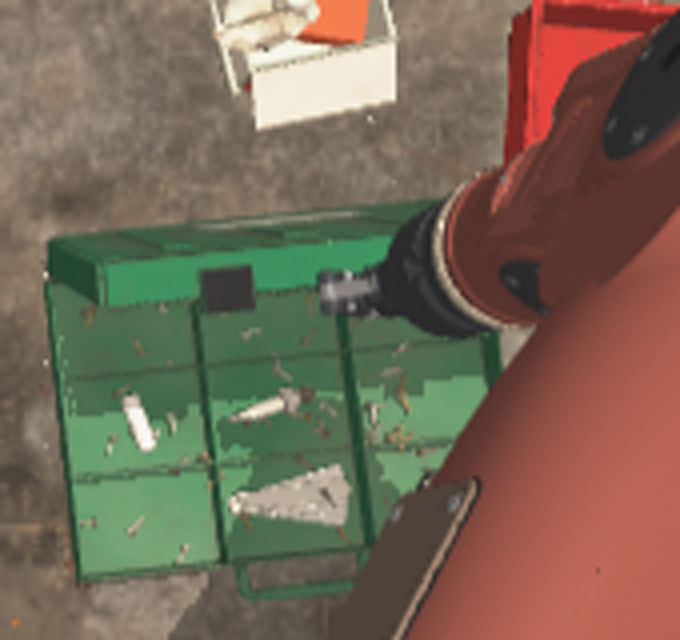

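Request:
{"name": "arm_command", "arguments": {"plan": [[0,0,0,-10,0,2,-1],[0,0,0,-10,0,1,-1],[0,0,0,-10,0,0,-1],[0,0,0,-10,0,0,-1],[0,0,0,-10,0,0,-1],[0,0,0,-10,0,0,-1],[0,0,0,-8,0,0,-1],[0,0,0,-6,0,0,-1]]}}

```text
clock: 5.52
eef_pos: [642.8, -233.3, 244.7]
tool_rot: [-0.059, 0.998, -0.001, -0.007]
contact_force: [-2.7, -0.6, 0.2]
width: 0.6
```

```bash
python3 look.py 6 side 30 205 230 380 4 top 100 260 275 445 4
```

```text
clock 5.6167
eef_pos [ 643.314 -233.208  244.394]
tool_rot [-0.059  0.998 -0.001 -0.007]
joint_pos [-0.451  0.619  0.435  1.397 -0.008 -0.568]
contact_force [-0.584  0.041 -1.173]
width 0.07730893556315765
```

View pics/side6_z.png

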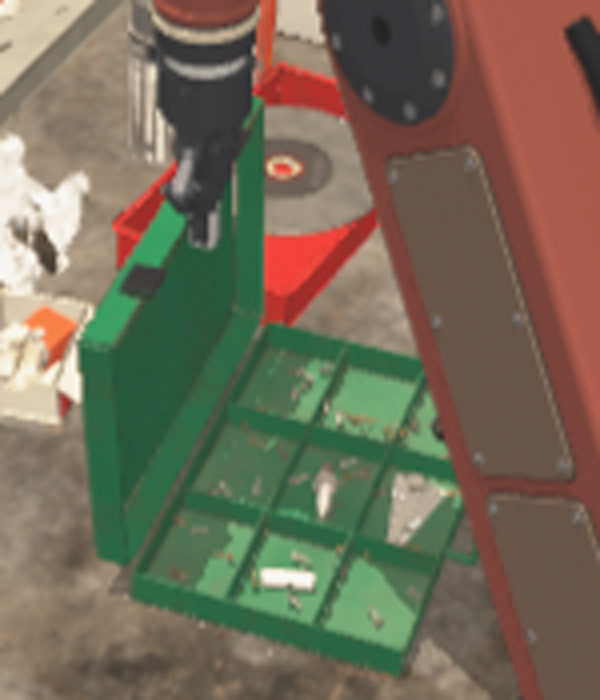

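View pics/top6_z.png

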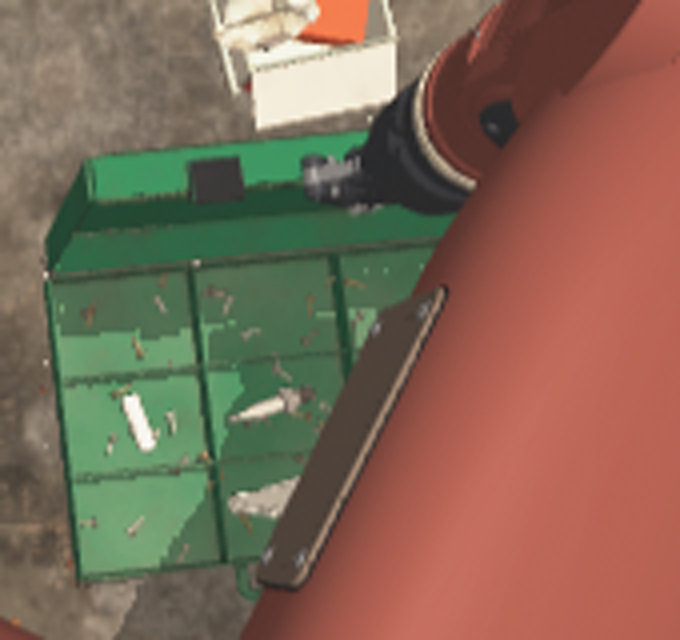

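Request:
{"name": "arm_command", "arguments": {"plan": [[0,0,0,-5,0,0,-1],[0,0,0,-5,0,0,-1],[0,0,0,-4,0,0,-1],[0,0,0,-3,0,0,-1]]}}

```text
clock: 5.95
eef_pos: [658.7, -231.4, 243.4]
tool_rot: [-0.058, 0.998, -0.0, -0.009]
contact_force: [-3.2, -1.0, -0.6]
width: -0.1
```

```bash
python3 look.py 7 side 30 205 230 380 4 top 100 260 275 445 4
```

```text
clock 6.05
eef_pos [ 659.137 -231.35   243.382]
tool_rot [-0.058  0.998 -0.    -0.008]
joint_pos [-0.438  0.657  0.5    1.427 -0.008 -0.555]
contact_force [-0.356  0.067 -0.428]
width 0.33824689810283776
```

View pics/side7_z.png

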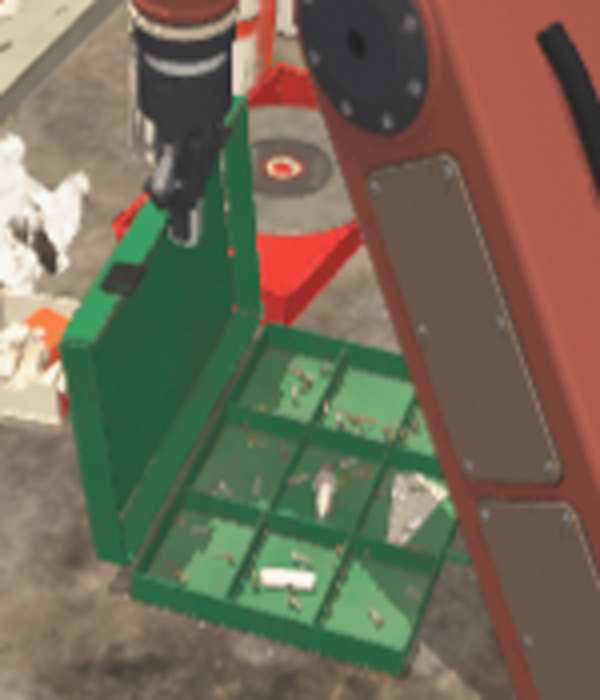

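Request:
{"name": "arm_command", "arguments": {"plan": [[0,0,0,-3,0,0,-1],[0,0,0,-3,0,0,-1]]}}

```text
clock: 6.22
eef_pos: [664.8, -230.6, 243.1]
tool_rot: [-0.058, 0.998, -0.0, -0.009]
contact_force: [-2.9, 0.1, -2.6]
width: 0.1
```

Request:
{"name": "arm_command", "arguments": {"plan": [[0,0,0,-2.5,0,0,-1]]}}

```text
clock: 6.3
eef_pos: [666.2, -230.5, 242.8]
tool_rot: [-0.058, 0.998, -0.0, -0.01]
contact_force: [-16.8, -1.5, 4.5]
width: 0.2
```

Request:
{"name": "arm_command", "arguments": {"plan": [[0,0,0,-2.5,0,0,-1]]}}

```text
clock: 6.38
eef_pos: [666.1, -230.5, 242.8]
tool_rot: [-0.058, 0.998, -0.0, -0.013]
contact_force: [-20.0, -0.4, 6.9]
width: -0.2
```

Request:
{"name": "arm_command", "arguments": {"plan": [[0,0.012,0,6,0,0,-1],[0,0.012,0,15,0,0,-1],[0,0,0,20,0,-10,-1],[0,0,0,20,0,-20,-1],[0,0,0,20,0,-20,-1],[0,0,0,0,0,0,-1]]}}

```text
clock: 6.88
eef_pos: [588.3, -239.2, 297.6]
tool_rot: [-0.059, 0.998, -0.001, -0.024]
contact_force: [0.2, 0.1, 0.2]
width: -0.2
```

```bash
python3 look.py 8 side 30 205 230 380 4 top 100 260 275 445 4
```

```text
clock 6.9833
eef_pos [ 589.58  -238.552  294.161]
tool_rot [-0.059  0.998  0.    -0.025]
joint_pos [-0.486  0.541  0.427  1.5   -0.025 -0.603]
contact_force [0.276 0.478 0.684]
width 0.16157470767377063
```

View pics/side8_z.png

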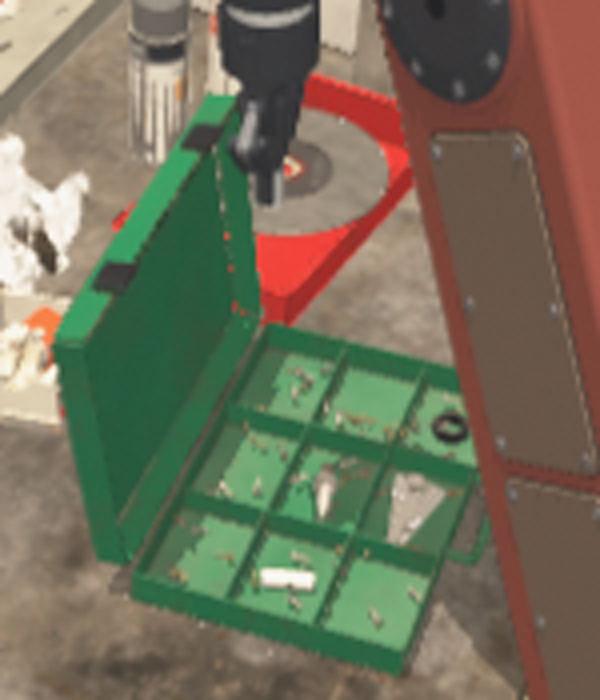

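View pics/top8_z.png

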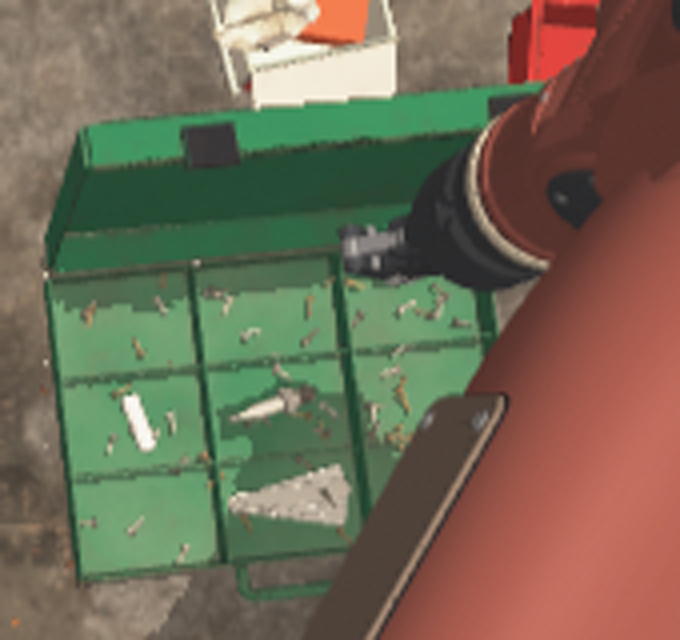

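```bash
python3 - <<'E'
from h import *
np.set_printoptions(precision=1,suppress=True)
S=lambda u,v:((u+.5)/4-.5+230,(v+.5)/4-.5+30)
T=lambda u,v:((u+.5)/4-.5+275,(v+.5)/4-.5+100)
for p in((230,421),(275,406),(318,391)):print("plug top",plane("top",*T(*p),14))
for p in((323,517),(325,475),(340,462)):print("plug side",plane("side",*S(*p),14))
print("tip tri",tri(T(230,421),S(323,517)))
print("hex tri",tri(T(290,401),S(325,478)))
print("lid edge L lower",tri(T(90,166),S(86,344)))
print("lid outer L",tri(T(84,130),S(58,340)))
print("caseFL",plane("top",*T(79,578),36),"hingeL",plane("top",*T(47,272),36))
print("caseFL before",plane("top",*T0(94,493),36))
# finger tip
print("tip exp",[ (proj("side",[589.6,-238.6,z])-[230,30])*4 for z in(294,269)])
E
cd pics
python3 - <<'E'
import cv2
a=cv2.imread("top0_raw.png")[100:260,275:445];b=cv2.imread("top8_raw.png")[100:260,275:445]
import numpy as np
# shift of case front-left region by phase correlation
A=cv2.cvtColor(a,6)[95:150,10:60].astype(np.float32);B=cv2.cvtColor(b,6)[95:150,10:60].astype(np.float32)
print(cv2.phaseCorrelate(A,B))
E
```

```text
plug top [ 506.7 -210.1   14. ]
plug top [ 519.5 -247.2   14. ]
plug top [ 532.4 -282.8   14. ]
plug side [ 505.6 -212.7   14. ]
plug side [ 526.4 -262.2   14. ]
plug side [ 521.2 -284.2   14. ]
tip tri (array([ 505.7, -210. ,   16.4]), [1.0, 1.0])
hex tri (array([ 524.4, -259.5,   13.4]), [0.6, 0.6])
lid edge L lower (array([656.7, -57.5, 274.5]), [1.9, 1.9])
lid outer L (array([680.2, -54.1, 271.8]), [2.4, 2.4])
caseFL [379.7 -84.   36. ] hingeL [623.5 -56.9  36. ]
caseFL before [377.8 -86.   36. ]
tip exp [array([264.3, 217.6]), array([262.9, 242.8])]
((0.25948173778124684, 0.0012092747816474514), 0.563809954961141)
```

Request:
{"name": "arm_command", "arguments": {"plan": [[0,-0.025,0,10,0,0,-1],[0,-0.025,0,10,0,0,-1],[0,0,0,10,0,15,-1],[0,0,0,10,0,20,-1],[0,0,0,10,0,20,-1],[0,0,0,10,0,20,-1],[0,0,0,10,0,20,-1],[0,0,0,0,0,0,-1]]}}

```text
clock: 7.65
eef_pos: [524.5, -244.7, 189.3]
tool_rot: [-0.061, 0.998, 0.003, 0.003]
contact_force: [0.0, 1.0, 0.6]
width: -0.1
```

Request:
{"name": "arm_command", "arguments": {"plan": [[0,0,0,3,-1,20,-1],[0,0,0,2,-1,20,-1],[0,0,0,0,0,20,-1],[0,0,0,0,0,8,-1],[0,0,0,0,0,0,-1],[0,0,0,0,0,0,-1]]}}

```text
clock: 8.15
eef_pos: [526.3, -246.9, 119.9]
tool_rot: [-0.062, 0.998, 0.003, 0.004]
contact_force: [-0.0, 0.4, 0.3]
width: 0.0
```

```bash
python3 look.py 9 side 70 190 270 380 5 top 140 240 310 420 6
python3 - <<'E'
from h import *
from station import env
np.set_printoptions(precision=1,suppress=True)
p=env.sense()["eef_pos"]
for d in(30,0,-25):
  Q=p+[0,0,d]; print(d,(proj("side",Q)-[270,70])*5,(proj("top",Q)-[310,140])*6)
Q=[519,-247,14];print("plug",(proj("side",Q)-[270,70])*5,(proj("top",Q)-[310,140])*6)
E
```

```text
clock 8.25
eef_pos [ 526.545 -247.127  120.577]
tool_rot [-0.062  0.998  0.003  0.005]
joint_pos [-0.57   0.461 -0.164  0.941  0.01  -0.694]
contact_force [-0.864  0.08  -0.398]
width 0.09706277576692779
30 [209.  263.4] [277.7 339.3]
0 [205.9 296.1] [258.9 342.8]
-25 [203.3 322.5] [244.  345.6]
plug [204.8 408.2] [199.8 367.7]
```

View pics/side9_z.png

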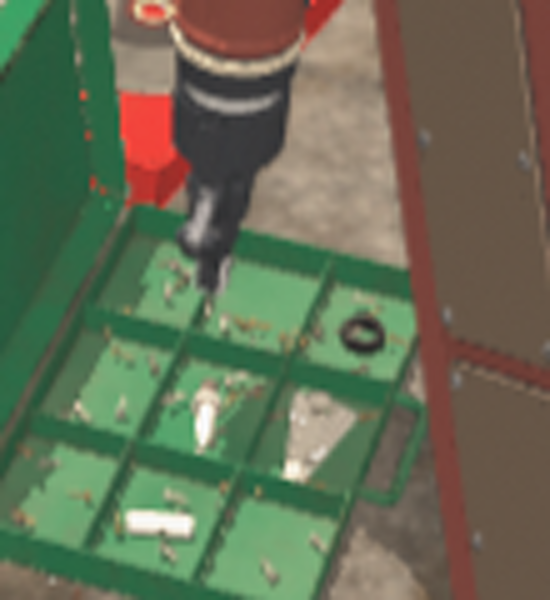

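View pics/top9_z.png

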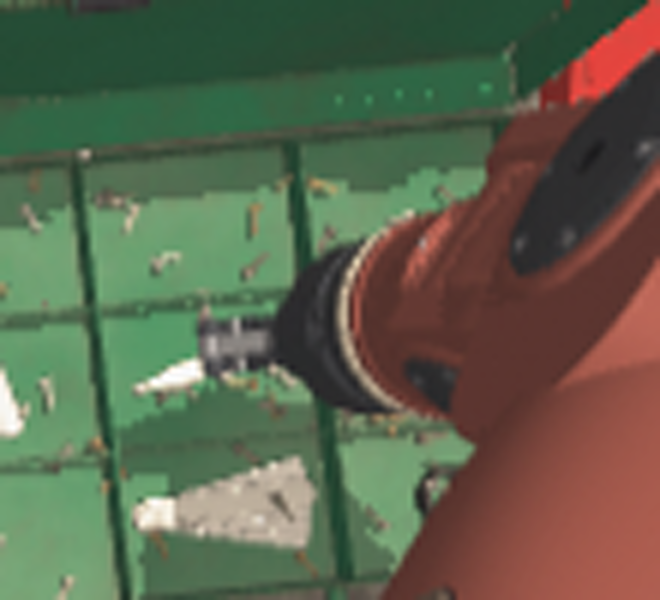

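Request:
{"name": "arm_command", "arguments": {"plan": [[0.007,0.01,0,4,1,10,-1],[0,0,0,3,0,15,-1],[0,0,0,1,0,15,-1],[0,0,0,0,0,4,-1],[0,0,0,0,0,0,-1],[0,0,0,0,0,0,-1]]}}

```text
clock: 8.75
eef_pos: [521.2, -248.8, 78.7]
tool_rot: [-0.062, 0.998, -0.005, 0.002]
contact_force: [-0.1, -0.1, 1.1]
width: -0.3
```

```bash
python3 look.py 10 side 70 190 270 380 5 top 140 240 310 420 6
python3 - <<'E'
from h import *
from station import env
np.set_printoptions(precision=1,suppress=True)
p=env.sense()["eef_pos"]
for d in(30,0,-25):
  Q=p+[0,0,d]; print(d,(proj("side",Q)-[270,70])*5,(proj("top",Q)-[310,140])*6)
Q=[519,-247,14];print("plug",(proj("side",Q)-[270,70])*5,(proj("top",Q)-[310,140])*6)
E
```

```text
clock 8.85
eef_pos [ 521.595 -249.096   79.138]
tool_rot [-0.062  0.998 -0.005  0.003]
joint_pos [-0.569  0.492 -0.234  0.834 -0.005 -0.694]
contact_force [ 0.462  0.503 -0.532]
width -0.00684058170777015
30 [212.3 308.8] [256. 354.]
0 [209.2 340.2] [238.5 357. ]
-25 [206.7 365.6] [224.6 359.4]
plug [204.8 408.2] [199.8 367.7]
```

View pics/side10_z.png

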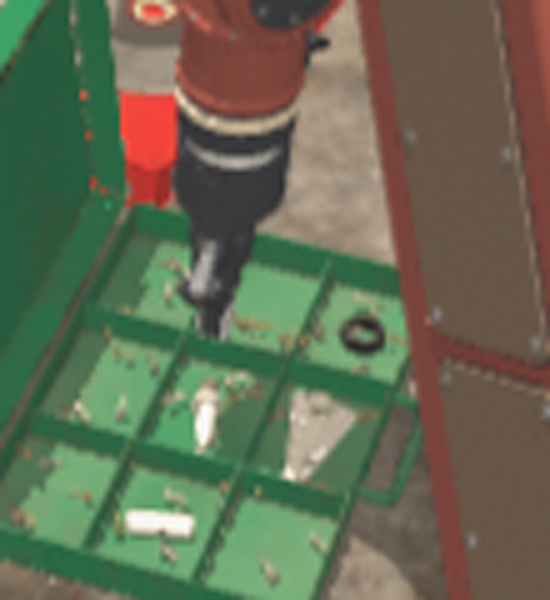

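View pics/top10_z.png

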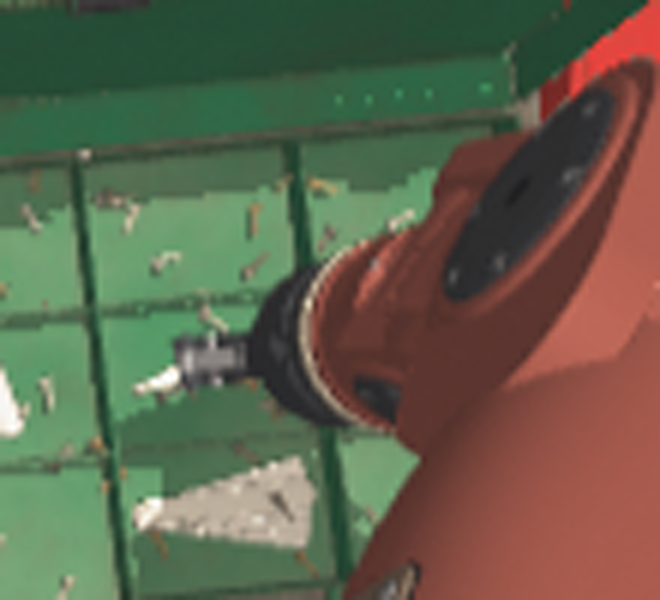

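Request:
{"name": "arm_command", "arguments": {"plan": [[-0.008,0.005,0,2,2,4,-1],[0,0,0,0,0,0,-1],[0,0,0,0,0,0,-1],[0,0,0,0,0,0,-1],[0,0,0,0,0,0,-1],[0,0,0,0,0,0,-1],[0,0,0,0,0,0,-1],[0,0,0,0,0,0,-1],[0,0,0,0,0,0,-1],[0,0,0,0,0,0,-1],[0,0,0,0,0,0,-1],[0,0,0,0,0,0,-1],[0,0,0,0,0,0,-1],[0,0,0,0,0,0,-1],[0,0,0,0,0,0,-1],[0,0,0,0,0,0,-1],[0,0,0,0,0,0,-1],[0,0,0,0,0,0,-1]]}}

```text
clock: 10.35
eef_pos: [520.6, -248.1, 77.1]
tool_rot: [-0.062, 0.998, -0.002, 0.001]
contact_force: [-0.1, -0.8, -0.9]
width: 0.2
```

Request:
{"name": "arm_command", "arguments": {"plan": [[0,0,0,0,0,0,-1],[0,0,0,0,0,0,-1],[0,0,0,0,0,0,-1],[0,0,0,0,0,0,-1],[0,0,0,0,0,0,-1],[0,0,0,0,0,0,-1],[0,0,0,0,0,0,-1],[0,0,0,0,0,0,-1],[0,0,0,0,0,0,-1],[0,0,0,0,0,0,-1],[0,0,0,0,0,0,-1],[0,0,0,0,0,0,-1],[0,0,0,0,0,0,-1],[0,0,0,0,0,0,-1]]}}

```text
clock: 11.52
eef_pos: [520.6, -248.1, 77.1]
tool_rot: [-0.062, 0.998, -0.002, 0.001]
contact_force: [-0.3, -0.3, 0.1]
width: -0.1
```

Request:
{"name": "arm_command", "arguments": {"plan": [[0,0,0,0,0,-24,-1],[0,0,0,0,0,-26,-1],[0,0,0,0,0,-26,-1],[0,0,0,0,0,-26,-1],[0,0,0,0,15,-20,-1],[0,0,0,-6,33,0,-1],[0,0,0,-6,33,0,-1],[0,0,0,-6,33,0,-1],[0,0,0,-6,33,0,-1],[0,0,0,-6,33,0,-1],[0,0,0,-6,33,0,-1],[0,0,0,-6,33,0,-1],[0,0,0,-6,33,0,-1],[0,0,0,-6,33,0,-1],[0,0,0,-6,33,0,-1],[0,0,0,-6,33,0,-1],[0,0,0,-6,25,0,-1],[0,0,0,0,0,0,-1]]}}

```text
clock: 13.02
eef_pos: [543.4, 178.0, 204.7]
tool_rot: [-0.059, 0.998, -0.002, 0.004]
contact_force: [-1.2, -0.4, 0.1]
width: -0.1
```

```bash
python3 look.py 11 side 150 290 180 340 5 top 130 260 160 290 5
```

```text
clock 13.1167
eef_pos [543.164 174.826 204.648]
tool_rot [-0.058  0.998 -0.002  0.003]
joint_pos [ 0.187  0.38  -0.06   1.125 -0.006  0.07 ]
contact_force [-0.726 -0.308 -0.34 ]
width 0.23334847821922217
```

View pics/side11_z.png

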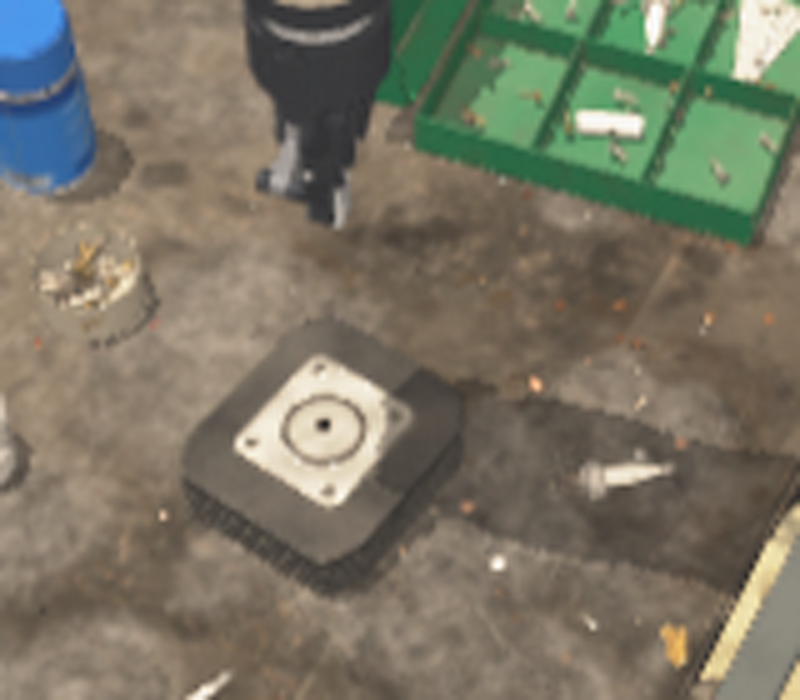

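View pics/top11_z.png

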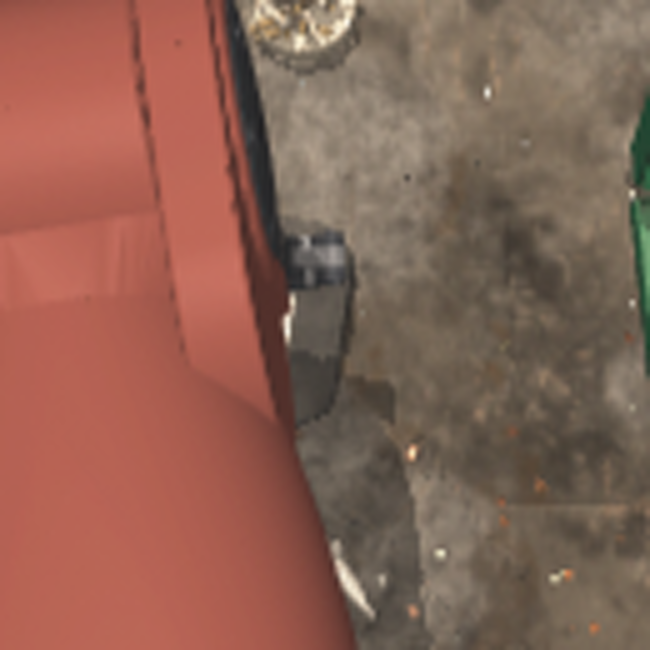

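Request:
{"name": "arm_command", "arguments": {"plan": [[0,0.006,0,1,15,10,-1],[0,0,0,0,13,18,-1],[0,0,0,0,2,18,-1],[0,0,0,0,0,18,-1],[0,0,0,0,0,10,-1],[0,0,0,0,0,0,-1]]}}

```text
clock: 13.62
eef_pos: [540.2, 198.5, 129.0]
tool_rot: [-0.055, 0.998, -0.004, 0.002]
contact_force: [0.6, 0.1, -0.0]
width: -0.1
```

```bash
python3 look.py 12 side 150 290 180 340 5;  python3 - <<'E'
from h import *
from station import env
np.set_printoptions(precision=1,suppress=True)
p=env.sense()["eef_pos"]
for d in(30,0,-25):
  Q=p+[0,0,d]; print(d,(proj("side",Q)-[180,150])*5)
Q=[538.5,205,52];print("hole",(proj("side",Q)-[180,150])*5)
E
```

```text
clock 13.6667
eef_pos [540.47  198.455 129.88 ]
tool_rot [-0.055  0.998 -0.004  0.002]
joint_pos [ 0.23   0.446 -0.163  0.96  -0.008  0.12 ]
contact_force [ 0.203 -0.24  -0.78 ]
width 0.23879398082240566
30 [316.  302.1]
0 [318.2 333.2]
-25 [320.  358.4]
hole [321.1 418.3]
```

View pics/side12_z.png

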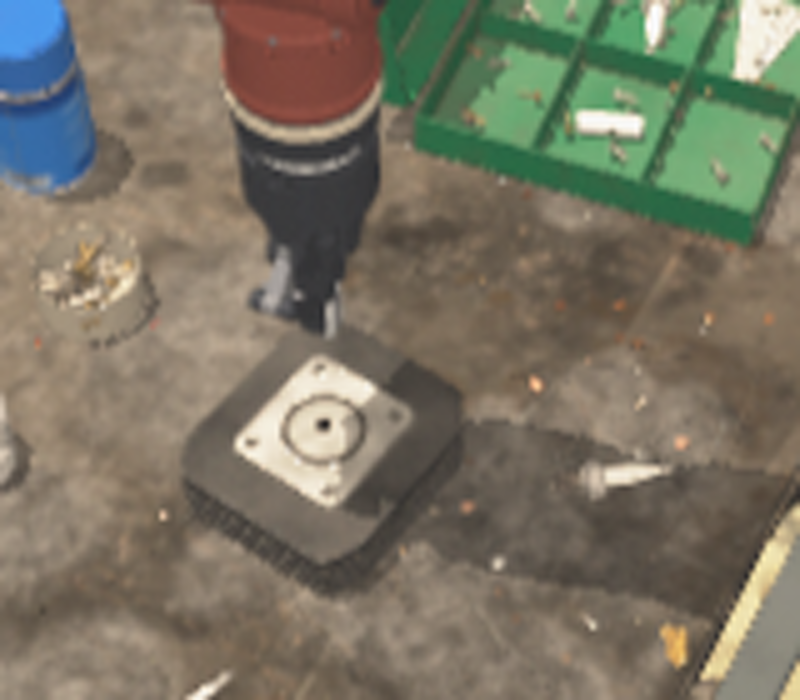

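Request:
{"name": "arm_command", "arguments": {"plan": [[-0.006,0.004,0,2,4,12,-1],[0,0,0,0,4,12,-1],[0,0,0,0,0,2,-1],[0,0,0,0,0,0,-1],[0,0,0,0,0,0,-1],[0,0,0,0,0,0,-1]]}}

```text
clock: 14.17
eef_pos: [539.9, 204.0, 105.5]
tool_rot: [-0.053, 0.999, 0.0, 0.002]
contact_force: [1.0, -0.5, 0.5]
width: 0.0
```

```bash
python3 look.py 13 side 150 290 180 340 5;  python3 - <<'E'
from h import *
from station import env
np.set_printoptions(precision=1,suppress=True)
p=env.sense()["eef_pos"]
for d in(30,0,-25):
  Q=p+[0,0,d]; print(d,(proj("side",Q)-[180,150])*5)
E
```

```text
clock 14.2167
eef_pos [539.973 204.004 105.583]
tool_rot [-0.053  0.999  0.     0.002]
joint_pos [ 0.235  0.469 -0.195  0.904 -0.     0.129]
contact_force [ 0.801  0.646 -0.24 ]
width 0.28897718061704775
30 [313.8 334.4]
0 [316.  364.6]
-25 [317.8 389.1]
```

View pics/side13_z.png

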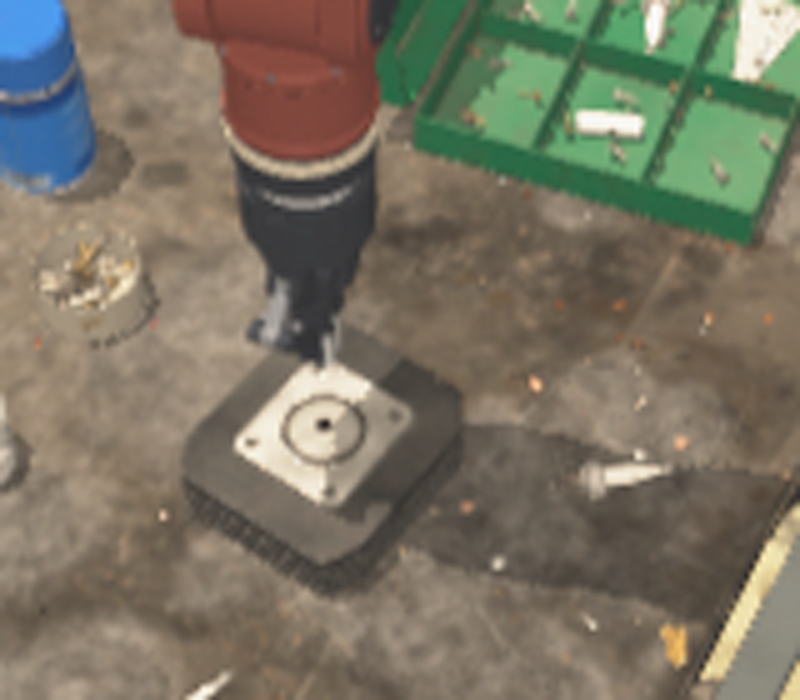

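Request:
{"name": "arm_command", "arguments": {"plan": [[0,0.003,0,2,1.5,5,-1],[0,0,0,0,0,0,-1],[0,0,0,0,0,0,-1],[0,0,0,0,0,0,-1],[0,0,0,0,0,0,-1],[0,0,0,0,0,0,-1],[0,0,0,0,0,0,-1],[0,0,0,0,0,0,-1],[0,0,0,0,0,0,-1],[0,0,0,0,0,0,-1],[0,0,0,0,0,0,-1],[0,0,0,0,0,0,-1],[0,0,0,0,0,0,-1],[0,0,0,0,0,0,-1],[0,0,0,0,0,0,-1],[0,0,0,0,0,0,-1],[0,0,0,0,0,0,-1],[0,0,0,0,0,0,-1],[0,0,0,0,0,0,-1],[0,0,0,0,0,0,-1]]}}

```text
clock: 15.88
eef_pos: [538.6, 205.6, 101.6]
tool_rot: [-0.053, 0.999, 0.0, 0.001]
contact_force: [-0.8, 0.1, -0.2]
width: -0.1
```

```bash
python3 look.py 14 side 30 270 180 380 3 top 100 260 150 450 2
```

```text
clock 15.9833
eef_pos [538.571 205.58  101.636]
tool_rot [-0.053  0.999  0.     0.001]
joint_pos [ 0.238  0.472 -0.201  0.895 -0.     0.132]
contact_force [-0.041  0.408 -0.338]
width 0.32368869151109925
```

View pics/side14_z.png

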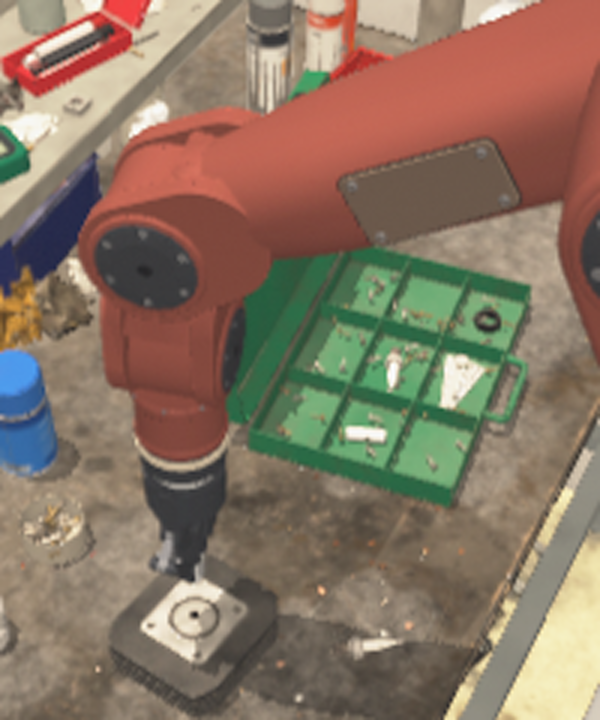

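View pics/top14_z.png

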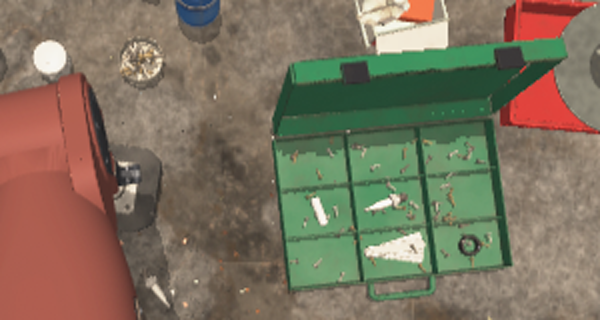

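The final pictures show the lid leaning back fully open, with plug, pin, feeler and bush all in their compartments. The finger is over the head's hole. Handing in.

```bash
python3 -c "
from station import workorder
print(workorder.close_job())"
```

```text
the job is handed in; nothing more can be done
None
```

I opened the lid to its stop and pointed at the new plug, then at the plug hole, and handed the job in at about 16 s with the arm still pointing at the hole. One check disagreed, on fingertip height.

- **Lid:** I pushed its edge back with the shut fingers until the force rose to about 20 N at the stop. Afterwards I measured about 1.72 rad open (stop at 1.71). The case shifted by only about 0.3 px in the pictures, under 1 mm.
- **Plug:** It lies in the middle compartment, at about (519, -247); both views agreed on its place to within a few millimetres. I pointed straight down there for about 2.7 s without moving.
- **Plug hole:** It is at about (538, 206). I finished still there, with the TCP at (538.6, 205.6, 101.6), tilt under 0.01 rad and contact force under 1 N. In the last pictures the parts in the case, the head and the used plug look undisturbed. The tools and tins at the left were not in those views, but the arm never went near them.

**Check that disagreed:** the side pictures show the shut fingertips about 25–30 mm higher than the tool data says (tips 25 mm ahead of the TCP). I could not find out why, so I chose heights that are a few centimetres either way:

| Target | Gap by the tool data | Gap by the pictures |
|---|---|---|
| Plug | about 26 mm | about 50 mm |
| Hole | about 25 mm | about 50 mm |

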